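Slide the inked tile past the spring catch under the curing lamp

ROBOT

A 6-joint arm with a two-finger parallel gripper is mounted at the origin on the work surface. World frame = base frame: x ahead of the robot, y to its left, z up, the work surface at z = 0. Lengths are in m, angles in rad, forces in N, time in s.
With the tool pointing down it reaches from about 0.35 to 0.975 m from the base axis. Payload 4.9 kg.
Tool frame: the origin (TCP) lies on the front face of the gripper's body, between the roots of the fingers; the fingertips stand ctrl.finger_overhang ahead of it and the grasp point (between the pads) lies 54 mm ahead of it (ctrl.finger_overhang is the distance from the TCP to the fingertips, in m); z points along the fingers, y is the line along which they close (so a half turn about z gives the same grasp; the last joint's range is limited). The gripper opens to 85 mm and grips with 20 to 120 N. Pads are 22 mm wide; open, the fingers measure 114 mm over their backs; the gripper's body (76 mm by 85 mm) begins 54 mm behind the grasp point. The pads swing forward as they close: fully open they stand 13 mm farther back than shut.
Start: joints at [-1.297, 0.053, 1.613, -0, 1.476, -0.119], TCP at [0.239, -0.577, 0.304] pointing down, gripper open.
Joint ranges: [-3.01, 3.01], [-1.01, 2.22], [0.06, 2.58], [-1.02, 4.17], [0.09, 2.62], [-3.14, 3.14]. Speed limits (rad/s): [2.57, 2.57, 3.14, 3.14, 3.14, 3.14].

INTERFACE

Orientations are given as a rotation vector (axis times angle).
In Python, from station import ctrl, vision gives the robot as it stands. The module is installed in compiled form; this text tells all that it offers.
- The arm moves only by the tool drive_tool, never from a script. Its argument "rows" is a list of rows, each a list of 2 entries, a list of its own where there are three numbers: the shift along the tool's x, y, z in m, then the turn about the tool's z in rad. A call has 1 to 10 rows; each row shifts and turns the commanded pose from where the row before left it, along the tool's axes as they then stand; what a row does not reach is not made up. A row lasts 1/10 s, in which the tool goes at most 50 mm and 8.59 degrees, less where a joint would pass 70% of its speed; a pose out of reach is approached as far as the arm can. A call with a gripper value outside its range is refused whole. "jaw" is the closure, from 0 (fully open) to 1 (shut), set as the call begins (left out, the last holds). The fingers move at their own pace and stop on an object; "grip_force" is the grip in N (left out, the last holds). Time passes only in rows, so rows that do not move let the fingers close. It gives the time, the measured TCP pose, the force, the opening and the grip force at its end, in the units of the state.
- ctrl.get_obs(): the state, without advancing time (a new reading comes with each control period).
- vision.get_image(name): name is "scene" or "top"; returns a dict with "image" (400x640x3 uint8, blue, green, red), "vertical_fov" (degrees; the focal length in pixels is half the picture's height over the tangent of half this angle, whatever the lens; pixels are square), "cx", "cy" (the principal point, pixels), "dist_coeffs" ([k1, k2, p1, p2, k3] as OpenCV has them; the pictures are not rectified), "R" (3x3) and "t" (3): a world point X has camera coordinates R X + t. Camera axes: x right, y down, z forward; pixel columns grow to the right and rows downward; lengths in m; the calibration is good to about 2 mm. A picture is of the moment at which its call begins. There is no depth.
- ctrl.finish_job(): hands the job in; it is judged then, once.
The state is a dict: "t": time; "q": joint angles; "dq": joint speeds; "effort": joint torques, N m; "tool_pos": TCP position; "tool_rot": TCP orientation; "contact_force": force on the tool from outside, world axes, zero at the start; "wrist_torque": the same for the moment, N m; "opening": finger opening in m; "grip_force": force on a finger pad.
Only numpy, scipy, OpenCV 4.12 (cv2) and the standard library are available. Lean on these libraries where they do the work, as an engineer would, in place of code of your own. Each camera call takes 0.05 s, during which the arm holds its last target. There are 200 camera calls.

TASK

Send the freshly inked tile under the curing lamp: reach a fingertip down through the window of the blue tray, press the yellow spring catch down and keep it down while you push the tray along its track towards the lamp, so that the tray's rear bar passes over the catch. Push the tray fully home against the far stop, so that the catch pops up again behind it, then take the hand away. Do not lift the tray, and leave the two ink bottles and the cup standing where they are.

Things in the scene. Friction and masses are not known exactly. Their poses are not given: they have to be found in the camera images.
- track: Fixed aluminium slide track, 266 mm long (x -68 to +198 mm), 115 mm wide, 38 mm high. Origin on the table under the yellow catch's centre; x runs along it towards the lamp (the way the tray must slide), z up. Channel floor 14 mm above the table; lips over its edges (80 mm clear between) keep the tray captive, with 1.5 mm side and 2 mm upward play. The lamp points roughly to +y (left), up to 35 deg off.
- far_stop (a point): Middle of the top of the inner face of the dark stop that closes the track's lamp end, at x = +188 mm in the track's frame, 34 mm above the table. The tray's front end meets it when home. (The near end's stop is at x = -60 mm.)
- lamp (a point): Centre of the top of the flat white curing lamp, fixed on four short posts across the track from x = 120 to 194 mm in the track's frame, full track width; underside 44 mm and top 60 mm above the table.
- tray: Loose blue tray, captive in the track, 0.5 kg or so, 160 mm long, 90 mm wide, top 32 mm above the table. Origin 14 mm above the table, on the channel floor under the centre of its finger window; axes parallel to the track's. In the track's frame the origin starts at x = -12 to +3 mm and is at +70 mm when home. It slides with ordinary friction; pushing forward on the window's front edge moves it.
- window (a point): Centre of the tray's finger window, level with the tray's top: an opening right through, 56 mm along x (28 mm either way) and 60 mm along y. The catch stands up inside it at the start. Ahead of it is the front plate that carries the tile.
- rear_bar (a point): Centre of the top of the tray's rear bar, behind the window: 14 mm along x, 12 mm thick, its underside 20 mm above the table. The raised catch stands in front of it and blocks it; at the end it must be on the lamp side of the catch.
- tile (a point): Centre of the top of the white 74 mm square tile with ink spots, fixed on the tray ahead of the window (77 mm ahead of the window's centre), 38 mm above the table.
- catch_top (a point): Centre of the top face of the yellow catch, a spring plunger 46 mm long (track x) and 28 mm wide, at the track's origin. Top 28 mm above the table when up (8 mm above the rear bar's underside), 16 mm when fully down (2 mm above the channel floor, so a fingertip at that height slides off it along the channel freely).
- catch (a joint): How far the catch is pressed down: 0 = up, 0.012 m = bottomed. About 2 N starts it and 6 N takes it fully down; it springs up when let go. The rear bar passes over it once it is more than 8 mm down, and then keeps it down by itself. With the tray home the catch rises freely behind the rear bar, 5 mm clear of it.
- blue_bottle: Loose navy ink dropper bottle, 32 mm across, 88 mm tall, near the track; origin at the centre of its foot. Leave alone.
- red_bottle: Loose red ink dropper bottle, 32 mm across, 88 mm tall, near the track; origin at the centre of its foot. Leave alone.
- cup: Loose white mixing cup, 60 mm across, 60 mm tall, near the track; origin at the centre of its foot. Leave alone.
Things that resemble listed ones, but are neither listed nor needed, are in the scene too. Of the things like the tray, leave any that is purple; of the rest the smaller one is meant.

How it is judged:
By the outcome, as a careful person would: the job done as asked, in the order asked, and still so for the second after the job is handed in, with the robot touching nothing.
It also fails if it takes over 32 s, if anything falls off the work surface, if the arm or the gripper's body presses on something with over 40 N, if the wrist force passes 120 N, or if a joint passes its speed limit or range.

## Working session

There is one attempt and no reset: what is moved stays moved. The work goes in short steps, Python scripts to look and compute and a tool call to move; the robot and the scene stay as the last step left them, time stands still between calls to the robot, and variables do not carry over. Pictures are saved under pics/ and viewed, at most 10 in all, crops included, and the job is handed in when it is done.

Besides the shell and the picture viewer there is one more tool, called after "Call:" as name([rows], argument=value, ...), one row to a line, values as JSON. drive_tool: Moves the arm, as the interface text tells. Its arguments: {"type":"object","properties":{"rows":{"type":"array","items":{"type":"array"}},"jaw":{"type":"number"},"grip_force":{"type":"number"}},"required":["rows"]}

```bash
mkdir -p pics
cat > h.py <<'E'
import numpy as np, cv2
from station import ctrl, vision
def cam(n):
    d=vision.get_image(n); f=200/np.tan(np.radians(d["vertical_fov"])/2)
    d["K"]=np.array([[f,0,d["cx"]],[0,f,d["cy"]],[0,0,1]]); d["R"]=np.array(d["R"]); d["t"]=np.array(d["t"]); d["D"]=np.array(d["dist_coeffs"],float); return d
def ray(d,px,z):
    u=cv2.undistortPoints(np.array(px,float).reshape(-1,1,2),d["K"],d["D"]).reshape(-1,2)
    r=np.c_[u,np.ones(len(u))]@d["R"]; c=-d["R"].T@d["t"]
    return c+r*((z-c[2])/r[:,2])[:,None]
def proj(d,X): return cv2.projectPoints(np.array(X,float).reshape(-1,1,3),cv2.Rodrigues(d["R"])[0],d["t"],d["K"],d["D"])[0].reshape(-1,2)
E
python3 - <<'E'
from h import *
for n in("scene","top"):
    d=cam(n); cv2.imwrite(f"pics/{n}1.png",d["image"]); print(n,-d["R"].T@d["t"])
o=ctrl.get_obs();print(o,ctrl.finger_overhang)
E
```

```text
scene [ 1.08519929 -0.19667243  0.69888109]
top [ 0.42005026 -0.04007928  0.81701466]
{'t': 0.1, 'q': array([-1.29701153e+00,  5.33280376e-02,  1.61417252e+00, -1.41337508e-06,
        1.47597785e+00, -1.18962743e-01]), 'dq': array([ 2.03395593e-04,  1.65330839e-03, -1.79542043e-03, -1.17959875e-05,
       -7.71777772e-05,  2.49741939e-04]), 'effort': array([-3.38805012e-05, -3.94898343e+01, -3.71366286e+01, -1.36406470e-04,
        3.86374086e-03,  2.75619101e-06]), 'tool_pos': array([ 0.23911008, -0.57698871,  0.3027533 ]), 'tool_rot': array([-3.07936906e+00, -6.12602376e-01,  2.31138308e-04]), 'contact_force': array([0.21520303, 0.16186506, 0.06446415]), 'wrist_torque': array([0.01991974, 0.0452411 , 0.02559512]), 'grip_force': 0.0, 'opening': 0.08510620940157873} 0.0726
```

View pics/top1.png

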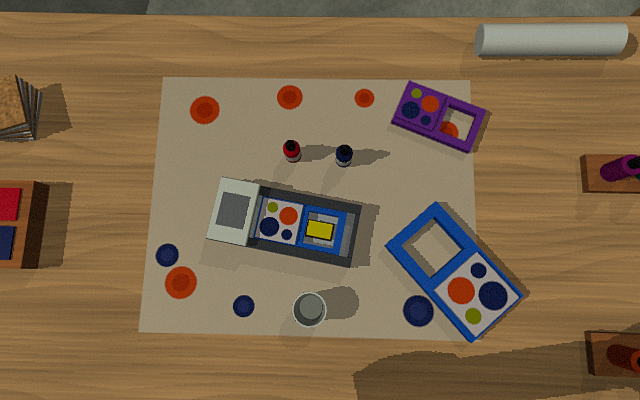

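View pics/scene1.png

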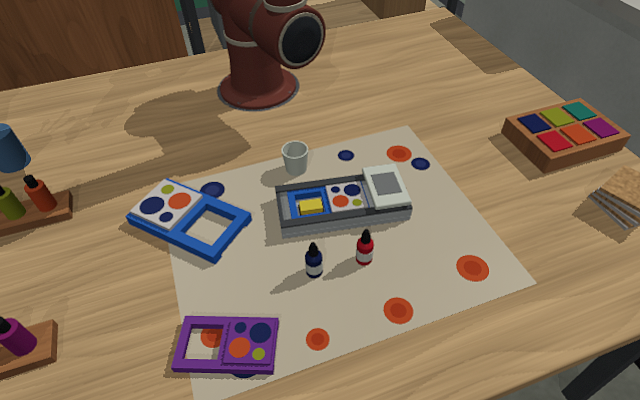

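Top view: the yellow catch is at (319,230), the tile at (280,221), the lamp at (232,212), the bottles at (291,152) and (344,155), and the cup at (310,308). The scene view agrees. The decoys are the purple tray and the large blue tray.

Run:
```python
from h import *
d=cam("top"); s=cam("scene")
def yel(d,box):
    h=cv2.cvtColor(d["image"],cv2.COLOR_BGR2HSV); m=cv2.inRange(h,(22,150,120),(35,255,255)); k=np.zeros_like(m);x0,y0,x1,y1=box;k[y0:y1,x0:x1]=1;m*=k
    c=max(cv2.findContours(m,0,2)[0],key=cv2.contourArea);r=cv2.minAreaRect(c);return r,cv2.boxPoints(r)
rt,bt=yel(d,(300,210,340,250)); rs,bs=yel(s,(290,190,330,220))
C=ray(d,rt[0],.028)[0]; print("catch",C,ray(s,rs[0],.028)[0],rt)
print(ray(d,bt,.028))
h=cv2.cvtColor(d["image"],cv2.COLOR_BGR2HSV)
# lamp: grey pane in lamp ; tray blue window
m=cv2.inRange(h,(100,150,80),(115,255,255)); k=np.zeros_like(m);k[190:262,255:360]=1;m*=k
c=max(cv2.findContours(m,0,2)[0],key=cv2.contourArea);r=cv2.minAreaRect(c);print("blue",r);print(ray(d,cv2.boxPoints(r),.032))
L=ray(d,[[232,212]],.06)[0];v=(L-C)[:2];print("lamp",L,np.degrees(np.arctan2(v[1],v[0])),np.linalg.norm(v))
T=ray(d,[[280,221]],.038)[0];v=(T-C)[:2];print("tile",T,np.degrees(np.arctan2(v[1],v[0])),np.linalg.norm(v))
for n,p,z in(("red",(290,146),.085),("blue",(344,150),.085),("cup",(309,306),.06)):print(n,ray(d,p,z))
big=cv2.resize(d["image"][165:275,200:365],None,fx=4.8,fy=4.8,interpolation=cv2.INTER_CUBIC)
cv2.imwrite("pics/crop1.png",big)
```

```text
catch [ 0.49950627 -0.0168181   0.028     ] [ 0.5031807  -0.01724078  0.028     ] ((318.84613037109375, 229.26922607421875), (24.514514923095703, 14.708707809448242), 11.309932708740234)
[[ 0.49016437  0.00769544  0.028     ]
 [ 0.51689051  0.00313998  0.028     ]
 [ 0.50887681 -0.04139497  0.028     ]
 [ 0.48229218 -0.03658597  0.028     ]]
blue ((318.7499694824219, 228.75), (48.4406852722168, 43.53778076171875), 11.309932708740234)
[[ 0.46878553  0.03353449  0.032     ]
 [ 0.54772889  0.02048847  0.032     ]
 [ 0.53168758 -0.06757007  0.032     ]
 [ 0.45356785 -0.05304876  0.032     ]]
lamp [0.5240348  0.13792404 0.06      ] 80.9928548337257 0.15667411412107035
tile [0.51217461 0.05416345 0.038     ] 79.88075259499925 0.07210316573038596
red [[0.64037545 0.03602912 0.085     ]]
blue [[ 0.63454089 -0.05954187  0.085     ]]
cup [[ 0.36491001 -0.00402523  0.06      ]]
```

View pics/crop1.png

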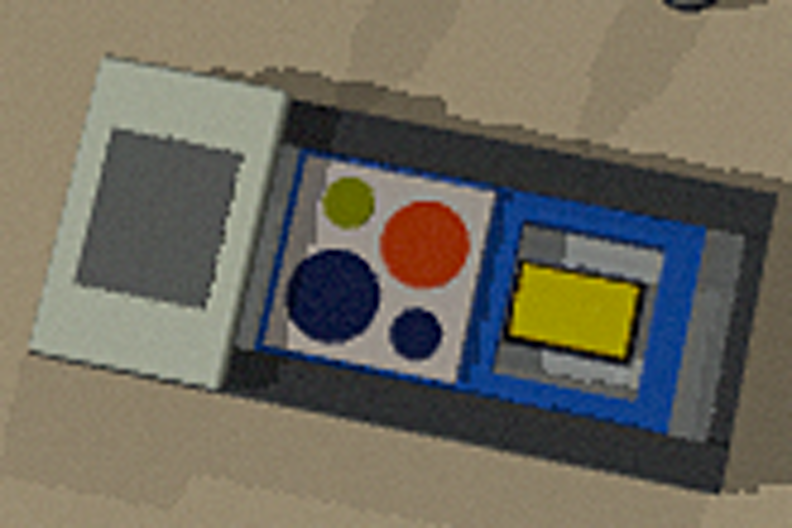

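The crop shows the window centred about (580,312) and the catch at (575,312) in crop pixels, so the tray starts about 2 mm behind. The track heads about 80.5°. I'll close the jaw, turn the tool and approach.

Call:
drive_tool([
  [[0,0,0],-0.1446],
  [[0,0,0],-0.1446],
  [[0,0,0],-0.1446],
  [[0,0,0],-0.1446],
  [[0,0,0],-0.1446],
  [[0,0,0],-0.1446],
  [[0,0,0],-0.1446],
], jaw=1, grip_force=60)

```text
t: 0.9
tool_pos: [0.2392, -0.5772, 0.3035]
tool_rot: [-2.391, -2.037, -0.0]
contact_force: [-1.3, -0.1, -0.2]
opening: 0.0002
grip_force: 0.0
```

Call:
drive_tool([
  [[0.04,0.011,0],0],
  [[0.04,0.011,0],0],
  [[0.04,0.011,0],0],
  [[0.04,0.011,0],0],
  [[0.04,0.011,0],0],
  [[0.04,0.011,0],0],
  [[0.04,0.011,0],0],
  [[0.04,0.011,0],0],
  [[0.04,0.011,0],0],
  [[0.04,0.011,0],0],
])

```text
t: 1.9
tool_pos: [0.414, -0.1994, 0.3039]
tool_rot: [2.398, 2.029, 0.0]
contact_force: [0.9, 0.6, -0.2]
opening: 0.0
grip_force: 0.0
```

Call:
drive_tool([
  [[0.04,0.011,0],0],
  [[0.04,0.011,0],0],
  [[0.04,0.011,0],0],
  [[0.04,0.011,0],0],
  [[0,0,0],0],
  [[0,0,0],0],
])

```text
t: 2.5
tool_pos: [0.4835, -0.0497, 0.3036]
tool_rot: [-2.395, -2.032, 0.001]
contact_force: [0.5, 0.1, 0.4]
opening: -0.0002
grip_force: 0.0
```

```bash
cat >> h.py <<'E'
from scipy.spatial.transform import Rotation as Ro
A=np.radians(80.5); O=np.array([.501,-.017])
def st():
    o=ctrl.get_obs();M=Ro.from_rotvec(o["tool_rot"]).as_matrix();p=o["tool_pos"]
    e=np.array([[np.cos(A),np.sin(A)],[-np.sin(A),np.cos(A)]])@(p[:2]-O)
    print("t",o["t"],"pos",p,"head",np.degrees(np.arctan2(M[1,0],M[0,0])),"tilt",M[2,2],"track xy",e,"F",o["contact_force"],"ov",ctrl.finger_overhang,o["opening"],"tipz",p[2]-ctrl.finger_overhang)
    return M
E
python3 -c "
from h import *
M=st()
for n in('top','scene'):
    cv2.imwrite(f'pics/{n}2.png',cam(n)['image'])"
```

```text
t 2.5 pos [ 0.48354485 -0.04974604  0.30362884] head 80.62486140465361 tilt -0.9999996872613746 track xy [-0.03517787  0.0118111 ] F [0.53546209 0.07211211 0.35934529] ov 0.0726 -0.00016032703998592688 tipz 0.2310288430767713
```

Call:
drive_tool([
  [[0.0205,0.006,0],0],
  [[0.0205,0.006,0],0],
  [[0,0,0.04],0],
  [[0,0,0.04],0],
  [[0,0,0.04],0],
  [[0,0,0.04],0],
  [[0,0,0.01],0],
  [[0,0,0],0],
  [[0,0,0],0],
])

```text
t: 3.5
tool_pos: [0.5034, -0.0128, 0.136]
tool_rot: [2.397, 2.027, 0.003]
contact_force: [0.1, -0.7, 0.2]
opening: 0.0001
grip_force: 0.0
```

```bash
python3 -c "
from h import *
M=st()
a=cam('top')['image'][150:280,190:370];b=cam('scene')['image'][100:260,250:430]
cv2.imwrite('pics/c3.png',np.vstack([cv2.resize(a,(400,289)),cv2.resize(b,(400,311))]))"
```

```text
t 3.5 pos [ 0.50336731 -0.01284986  0.13597916] head 80.43604364181729 tilt -0.999995058949628 track xy [ 0.00448394 -0.00164987] F [ 0.12606149 -0.65878838  0.19964384] ov 0.0726 0.00010531393280041625 tipz 0.06337915726025525
```

View pics/c3.png

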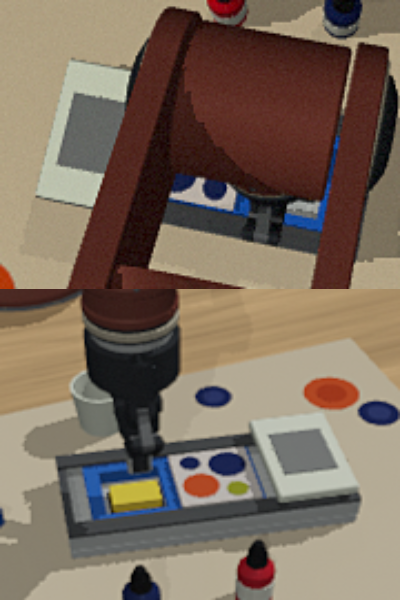

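The fingertip hangs over the catch within the window. I'll descend and watch for contact.

Call:
drive_tool([
  [[0,0,0.015],0],
  [[0,0,0.015],0],
  [[0,0,0.003],0],
  [[0,0,0],0],
  [[0,0,0],0],
])

```text
t: 4.1
tool_pos: [0.5025, -0.012, 0.1014]
tool_rot: [2.397, 2.03, 0.001]
contact_force: [-0.1, -0.4, -0.4]
opening: 0.0
grip_force: 0.0
```

Call:
drive_tool([
  [[0,0,0.002],0],
  [[0,0,0.002],0],
  [[0,0,0.002],0],
  [[0,0,0],0],
  [[0,0,0],0],
])

```text
t: 4.6
tool_pos: [0.5029, -0.0121, 0.0955]
tool_rot: [2.397, 2.029, 0.002]
contact_force: [2.1, 0.3, 3.3]
opening: -0.0001
grip_force: 1.7
```

Call:
drive_tool([
  [[0,0,0.002],0],
  [[0,0,0.002],0],
  [[0,0,0.002],0],
  [[0,0,0],0],
  [[0,0,0],0],
])

```text
t: 5.1
tool_pos: [0.5028, -0.0121, 0.0894]
tool_rot: [2.397, 2.029, 0.002]
contact_force: [2.3, -0.1, 5.8]
opening: -0.0003
grip_force: 2.7
```

```bash
python3 -c "
from h import *
M=st()
b=cam('scene')['image'][150:240,260:420]
cv2.imwrite('pics/c4.png',cv2.resize(b,(800,450),interpolation=2))"
```

```text
t 5.1 pos [ 0.50284606 -0.01211934  0.08939852] head 80.49512458100445 tilt -0.9999984878018339 track xy [ 0.00511842 -0.0010152 ] F [ 2.26999232 -0.12875865  5.78554771] ov 0.0726 -0.00029402473007185246 tipz 0.01679852101550014
```

View pics/c4.png

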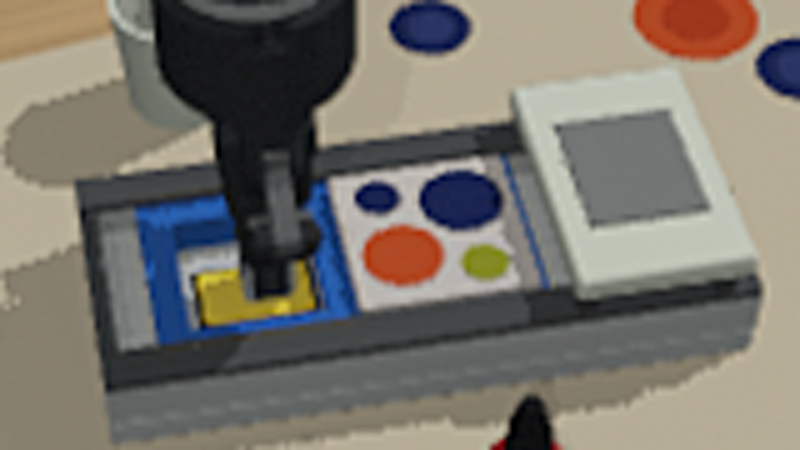

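The catch (around (255,295)) is pressed down under the tip, ahead of the rear bar. Now I push forward.

Call:
drive_tool([
  [[0.003,0,0],0],
  [[0.003,0,0],0],
  [[0.003,0,0],0],
  [[0.003,0,0],0],
  [[0.003,0,0],0],
  [[0.003,0,0],0],
  [[0.003,0,0],0],
  [[0.003,0,0],0],
  [[0.003,0,0],0],
  [[0.003,0,0],0],
])

```text
t: 6.15
tool_pos: [0.5068, 0.0166, 0.0889]
tool_rot: [2.397, 2.029, -0.004]
contact_force: [0.8, -4.5, 3.2]
opening: 0.0005
grip_force: 2.5
```

Call:
drive_tool([
  [[0.004,0,0],0],
  [[0.004,0,0],0],
  [[0.004,0,0],0],
  [[0.004,0,0],0],
  [[0.004,0,0],0],
  [[0.004,0,0],0],
  [[0.004,0,0],0],
  [[0.004,0,0],0],
  [[0.004,0,0],0],
  [[0.004,0,0],0],
])

```text
t: 7.15
tool_pos: [0.5137, 0.0574, 0.0889]
tool_rot: [-2.398, -2.03, 0.0]
contact_force: [-0.1, -3.8, 2.3]
opening: -0.0001
grip_force: 2.3
```

Call:
drive_tool([
  [[0.002,0,0],0],
  [[0.002,0,0],0],
  [[0.002,0,0],0],
  [[0.002,0,0],0],
  [[0,0,0],0],
])

```text
t: 7.65
tool_pos: [0.515, 0.0653, 0.0888]
tool_rot: [-2.397, -2.029, -0.001]
contact_force: [0.0, -2.9, 1.9]
opening: 0.0001
grip_force: 1.2
```

```bash
python3 -c "
from h import *
M=st()
b=cam('scene')['image'][150:240,260:420]
cv2.imwrite('pics/c5.png',cv2.resize(b,(800,450),interpolation=2))"
```

```text
t 7.65 pos [0.51502014 0.0652932  0.0888446 ] head 80.4967172265982 tilt -0.9999997217275766 track xy [ 0.08347859 -0.00024557] F [ 0.02333149 -2.91630277  1.88991729] ov 0.0726 0.00010794758708327223 tipz 0.016244600227458134
```

View pics/c5.png

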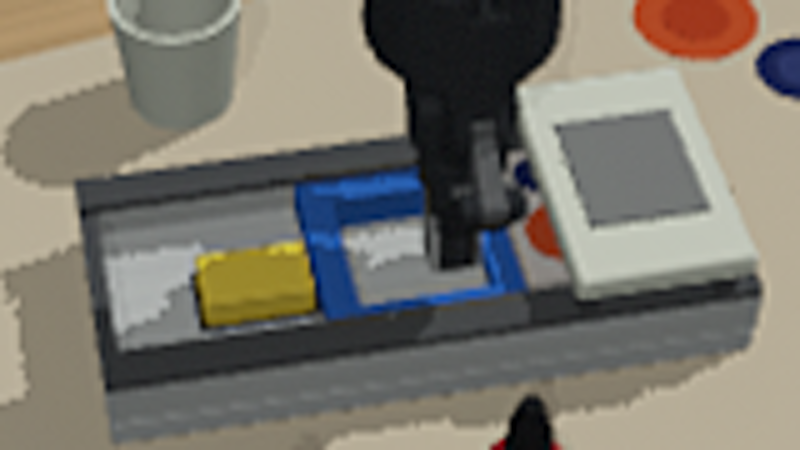

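The rear bar (310,250) is past the catch (255,285), which has popped up. I'll push on gently until it meets the stop.

Call:
drive_tool([
  [[0.001,0,0],0],
  [[0.001,0,0],0],
  [[0.001,0,0],0],
  [[0,0,0],0],
])

```text
t: 8.1
tool_pos: [0.5155, 0.068, 0.0888]
tool_rot: [-2.398, -2.03, -0.0]
contact_force: [-0.7, -3.5, 1.0]
opening: 0.0001
grip_force: 1.8
```

Call:
drive_tool([
  [[0.001,0,0],0],
  [[0.001,0,0],0],
  [[0,0,0],0],
])

```text
t: 8.4
tool_pos: [0.5156, 0.0688, 0.0888]
tool_rot: [2.396, 2.03, -0.005]
contact_force: [-2.4, -10.0, 4.8]
opening: 0.0003
grip_force: 4.7
```

Call:
drive_tool([
  [[0.001,0,0],0],
  [[0.001,0,0],0],
  [[0,0,0],0],
])

```text
t: 8.7
tool_pos: [0.5156, 0.0692, 0.0889]
tool_rot: [2.394, 2.029, -0.01]
contact_force: [-4.5, -17.1, 4.7]
opening: 0.0002
grip_force: 8.4
```

The force has risen to 17 N with no travel, so the tray is home. I'll back off from the edge, then lift away.

Call:
drive_tool([
  [[-0.005,0,0],0],
  [[-0.005,0,0],0],
  [[-0.003,0,0],0],
  [[0,0,0],0],
  [[0,0,-0.01],0],
  [[0,0,-0.03],0],
  [[0,0,-0.04],0],
  [[0,0,-0.04],0],
  [[0,0,-0.04],0],
  [[0,0,-0.04],0],
])

```text
t: 9.7
tool_pos: [0.5137, 0.0594, 0.2915]
tool_rot: [2.397, 2.03, 0.002]
contact_force: [0.5, 0.5, -0.2]
opening: 0.0005
grip_force: 0.0
```

Call:
drive_tool([
  [[-0.04,0,0],0],
  [[-0.04,0,0],0],
  [[-0.04,0,0],0],
  [[-0.04,0,0],0],
  [[-0.04,0,0],0],
  [[-0.04,0,0],0],
  [[-0.04,0,0],0],
  [[0,0,0],0],
  [[0,0,0],0],
])

```text
t: 10.6
tool_pos: [0.4678, -0.2175, 0.2895]
tool_rot: [2.399, 2.028, 0.001]
contact_force: [-0.5, -0.0, -0.3]
opening: -0.0003
grip_force: 0.0
```

```bash
python3 -c "
from h import *
M=st()
a=cam('top')['image'][130:330,190:370];b=cam('scene')['image'][130:280,250:430]
cv2.imwrite('pics/c6.png',np.hstack([cv2.resize(a,(350,389)),cv2.resize(b,(450,389))]))"
```

```text
t 10.6 pos [ 0.46775356 -0.21745431  0.28947846] head 80.412703281212 tilt -0.9999996321610486 track xy [-0.20319245 -0.00029402] F [-0.51911    -0.00618753 -0.33145826] ov 0.0726 -0.0003293588326611308 tipz 0.21687845812416962
```

View pics/c6.png

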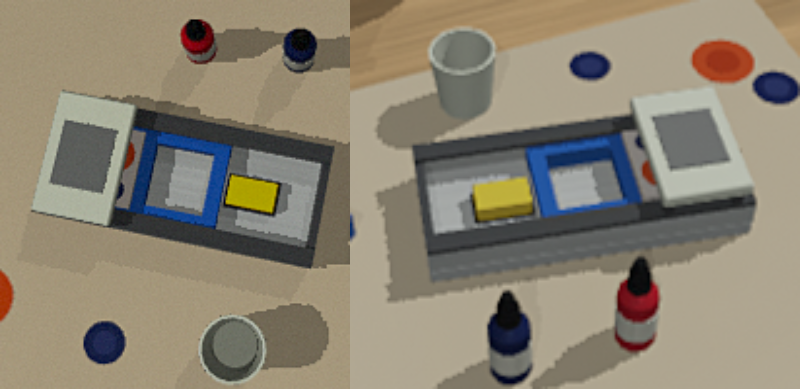

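The tray is home, with the catch up behind it at (252,195). The bottles and cup stand where they were, and the hand is clear.

```bash
python3 -c "
from station import ctrl
print(ctrl.finish_job())"
```

```text
the job is handed in; nothing more can be done
None
```

I pushed the tray home against the far stop, the catch popped up behind its rear bar, the bottles and cup were not touched, and I handed the job in at about 11 s with the hand clear.

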